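Zero the roller counter and unclip its cassette

ROBOT

A 6-joint arm with a two-finger parallel gripper is mounted at the origin on the work surface. World frame = base frame: x ahead of the robot, y to its left, z up, the work surface at z = 0. Lengths are in m, angles in rad, forces in N, time in s.
With the tool pointing down it reaches from about 0.35 to 0.975 m from the base axis. Payload 4.9 kg.
Tool frame: the origin (TCP) lies midway between the tips of the shut fingers; the grasp point (between the pads) lies 19 mm behind it; z points along the fingers, y is the line along which they close (so a half turn about z gives the same grasp; the last joint's range is limited). The gripper opens to 85 mm and grips with 20 to 120 N. Pads are 22 mm wide; open, the fingers measure 114 mm over their backs; the gripper's body (76 mm by 85 mm) begins 54 mm behind the grasp point. The pads swing forward as they close: fully open they stand 13 mm farther back than shut.
Start: joints at [1.036, 0.053, 1.613, -0, 1.476, -0.119], TCP at [0.252, 0.572, 0.231] pointing down, gripper open.
Joint ranges: [-3.01, 3.01], [-1.01, 2.22], [0.06, 2.58], [-1.02, 4.17], [0.09, 2.62], [-3.14, 3.14]. Speed limits (rad/s): [2.57, 2.57, 3.14, 3.14, 3.14, 3.14].

INTERFACE

Orientations are given as a unit quaternion [x, y, z, w].
In Python, from plant import ctrl gives the robot as it stands.
- The arm moves only by the shell command python3 -m jog 'ROWS' [FORCE]. ROWS is text: rows parted by semicolons, each of 5 numbers parted by spaces: the opening, from 0 (shut) to 1 (fully open), then the shift along the world's x, y, z each as a share of 20 cm, from -1 to 1, then the turn about the world's z as a share of 90 degrees, from -1 to 1. A call has exactly 10 rows; each row shifts and turns the commanded pose from where the row before left it; what a row does not reach is not made up. A row lasts 1/12 s, in which the tool goes at most 41.7 mm and 7.16 degrees, less where a joint would pass 70% of its speed; a pose out of reach is approached as far as the arm can. A call with a number of a shift or a turn outside -1 to 1 is refused whole. A call with a gripper value outside its range is refused whole. The fingers move at their own pace and stop on an object; FORCE is the grip in N (left out, the last holds). Time passes only in rows, so rows that do not move let the fingers close, or fill a call up. It gives the time, the measured TCP pose, the force, the opening and the grip force at its end, in the units of the state.
- ctrl.get_obs(): the state, without advancing time (a new reading comes with each control period).
- ctrl.snapshot(name): name is "side" or "top" or "wrist"; returns a dict with "image" (480x640x3 uint8, red, green, blue), "range_z" (480x640 float32, m along the optical axis (not along the pixel's ray), 0 where there is no reading), "intrinsics" (3x3 intrinsics, pixels), "cam_to_world" (4x4, takes a point from camera to world coordinates). Camera axes: x right, y down, z forward; pixel columns grow to the right and rows downward; lengths in m; the calibration is good to about 2 mm. A picture is of the moment at which its call begins.
- ctrl.hand_in(): hands the job in; it is judged then, once.
The state is a dict: "time": time; "q": joint angles; "qd": joint speeds; "effort": joint torques, N m; "tcp_pos": TCP position; "ee_rot": TCP orientation; "force": force on the tool from outside, world axes, zero at the start; "ft_torque": the same for the moment, N m; "grip_width": opening from 0.0 (shut) to 1.0 (fully open); "gripper_force": force on a finger pad.
Only numpy, scipy, OpenCV 4.12 (cv2) and the standard library are available. Lean on these libraries where they do the work, as an engineer would, in place of code of your own. Each camera call takes 0.05 s, during which the arm holds its last target. There are 200 camera calls.

TASK

The batch on the bearing-roller counter is finished: take the stylus from its stand, press the small recessed zero button of the counter fully down with the stylus's tip, and stand the stylus back in its stand. Then pinch the two side catches of the roller cassette together between the fingers and lift the cassette upright out of the counter, and finish while still holding it by its pinched catches, still, with its underside at least 4 cm above the top of the counter's housing. Leave the other parts on the bench where they are.

Things in the scene. Friction and masses are not known exactly. Their poses are not given: they have to be found in the camera images.
- station: roller counter: grey box fixed to the bench, 130 (x) by 150 (y) by 60 mm high. Origin: centre of underside, front to -x. In its flat top: the cassette's well, centred at (10, -25) mm, 73 by 39 mm, floor at z = 25 mm (a steel lip each side holds the catches' noses), and the zero button's hole at (-40, 50) mm. Green display at (27, 54) mm. Only the cassette stands above the top.
- zero_button (a joint): spring zero button: black, round, 15 mm across, in a hole 18 mm across, its top 6 mm below the housing's top. Value 0 up, 0.005 m fully down; it needs 1.2 N to start and about 4.2 N fully down (keep it down a moment), and springs back. The gripper's fingers do not fit in.
- button_top (a point): centre of the zero button's top face when not pressed (54 mm above the bench)
- cassette: grey box 70 (x) by 36 (y) by 85 mm high, 170 to 350 g, steel rollers showing in its top. Origin: centre of underside; axes as the counter's. Seated with 1.5 mm play in the well: underside 25, top 110 mm above the bench (50 mm above the housing). A black catch on each long side (+y, -y) locks it in; with both pinched it comes straight up and is free of the well after 35 mm.
- catch_left (a joint): catch on the cassette's +y side: 0 sprung out (locked), 0.005 m fully in (stop), frees at 0.003; spring 1.6 N rising to 5.6 N. Its ribbed black press pad, 24 by 24 mm, is centred 65 mm above the cassette's underside (90 mm above the bench when seated, 30 above the housing). Over both pads the cassette measures 52 mm along y, pinched 42 mm.
- catch_right (a joint): the same catch on the cassette's -y side, also growing as it goes inward
- catch_left_pad (a point): centre of the outer face of the +y press pad
- catch_right_pad (a point): centre of the outer face of the -y press pad
- stylus: stylus tool standing upright in its stand, 50 g. Origin: centre of its tip end (6 mm across), z up along it. Steel shaft 8 mm across from the tip to 65 mm, flange 26 mm across from 65 to 71 mm, square black grip 16 by 16 mm (faces along its x and y) from 71 to 126 mm. The flange rests on the stand's top, so the tip is 10 mm above the bench.
- stylus_tip (a point): centre of the stylus's tip end
- stand: aluminium block fixed to the bench, 56 by 56 by 75 mm high, with an upright hole 11 mm across right through its centre in which the stylus stands. Origin: centre of its underside. It may be left or right of the counter.
- stand_hole (a point): centre of the mouth of the stand's hole, on its top face (75 mm above the bench)
- gear: bystander: dark steel gear lying flat, 78 mm across, 26 mm high, on the other side of the counter from the stand. Origin: centre of its underside. Leave it.
- bearing: bystander: steel bearing ring lying flat, 80 mm across, 18 mm high, beyond the counter. Origin: centre of its underside. Leave it.
- sleeve: bystander: steel flanged sleeve standing, 72 mm across at its foot, 55 mm high, beyond the counter. Origin: centre of its underside. Leave it.

How it is judged:
On the way, in this order (a step that is already met when the one before it is completed fails the run):
1. the zero button is pressed down with the tip of the stylus, the cassette still seated (value of joint zero_button above 0.0035 m and horizontal distance between stylus_tip and button_top below 0.008 m and contact force between stylus and station above 0.5 N and z of cassette in the frame of station below 0.03 m), for 0.1 s.
2. the stylus stands in its stand again, let go (horizontal distance between stylus_tip and stand_hole below 0.004 m and z of stylus in the frame of stand below 0.015 m and angle between stylus's own z axis and vertical below 0.1 rad and contact force between the fingers and stylus below 0.1 N and z of cassette in the frame of station below 0.03 m), for 0.2 s.
3. both catches are pinched in by the fingers (value of joint each of catch_left, catch_right above 0.003 m and contact force between the fingers and cassette above 2 N), for 0.1 s.
At the end, for the whole second after the job is handed in: the fingers hold the cassette still by both catches (each over 3 mm in), within 0.25 rad of upright, underside over 30 mm above the housing, touching nothing else; the stylus is upright in its stand (within 4 mm sideways, 5 mm of fully down); the button is up (all of step 3 and horizontal distance between stylus_tip and stand_hole below 0.004 m and z of stylus in the frame of stand below 0.015 m and angle between stylus's own z axis and vertical below 0.1 rad and z of cassette in the frame of station above 0.09 m and angle between cassette's own z axis and vertical below 0.25 rad and linear speed of cassette below 0.03 m/s and contact force between cassette and station below 0.05 N and contact force between cassette and stand below 0.05 N and contact force between cassette and stylus below 0.05 N and value of joint zero_button below 0.001 m); the arm keeps its last pose, push and grip.
It fails at once if the gear is moved more than 20 mm (distance of gear from where it was at the start of the episode above 0.02 m).
It fails at once if the bearing is moved more than 20 mm (distance of bearing from where it was at the start of the episode above 0.02 m).
It fails at once if the sleeve is moved more than 20 mm (distance of sleeve from where it was at the start of the episode above 0.02 m).
It also fails if it takes over 64 s, if anything falls off the work surface, if the arm or the gripper's body presses on something with over 40 N, if the wrist force passes 120 N, or if a joint passes its speed limit or range.

## Working session

There is one attempt and no reset: what is moved stays moved. The work goes in short steps, Python scripts to look and compute and a shell command to move; the robot and the scene stay as the last step left them, time stands still between calls to the robot, and variables do not carry over. Pictures are saved under pics/ and viewed, at most 10 in all, crops included, and the job is handed in when it is done.

```bash
ls; mkdir -p pics; python3 - <<'E'
from plant import ctrl
import cv2,numpy as np,pickle
o=ctrl.get_obs();print({k:np.round(v,4) for k,v in o.items()})
d={}
for n in("top","side"):
    s=ctrl.snapshot(n);d[n]=s;cv2.imwrite(f"pics/{n}0.png",s["image"][:,:,::-1]);print(n,s["intrinsics"].round(1).tolist(),s["cam_to_world"].round(3).tolist())
pickle.dump(d,open("s0.pkl","wb"))
E
```

```text
pics
{'time': np.float64(0.0), 'q': array([ 1.036 ,  0.0534,  1.6143, -0.    ,  1.476 , -0.119 ]), 'qd': array([-0.0007,  0.0002, -0.0007,  0.0009,  0.0001,  0.0013]), 'effort': array([ 3.00000e-04, -3.93697e+01, -3.70169e+01, -1.00000e-04,
        7.10000e-03,  0.00000e+00]), 'tcp_pos': array([0.2521, 0.5712, 0.23  ]), 'ee_rot': array([ 2.064e-01,  9.785e-01, -1.000e-03, -3.000e-04]), 'force': array([-0.2171, -0.2278,  0.3288]), 'ft_torque': array([-0.0308, -0.0199,  0.0115]), 'gripper_force': np.float64(0.0), 'grip_width': np.float64(1.0035)}
top [[510.3, 0.0, 323.2], [0.0, 510.3, 234.9], [0.0, 0.0, 1.0]] [[-0.005, -0.992, 0.128, 0.481], [-1.0, 0.007, 0.013, 0.005], [-0.014, -0.127, -0.992, 0.987], [0.0, 0.0, 0.0, 1.0]]
side [[460.6, 0.0, 320.2], [0.0, 460.6, 242.2], [0.0, 0.0, 1.0]] [[-0.997, -0.05, 0.054, 0.542], [-0.071, 0.482, -0.873, 0.82], [0.017, -0.875, -0.484, 0.54], [0.0, 0.0, 0.0, 1.0]]
```

View pics/top0.png

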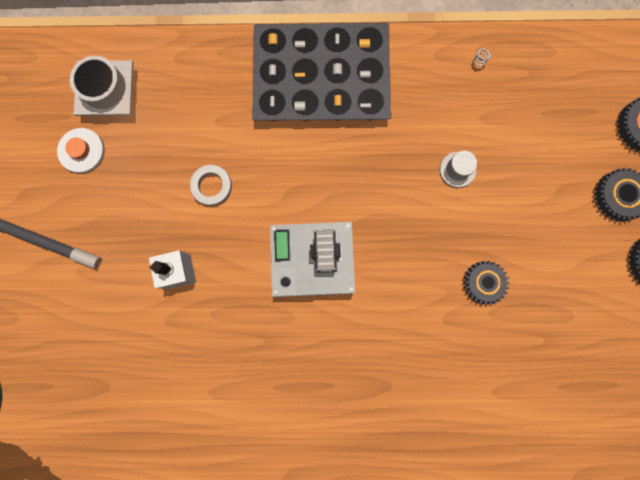

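View pics/side0.png

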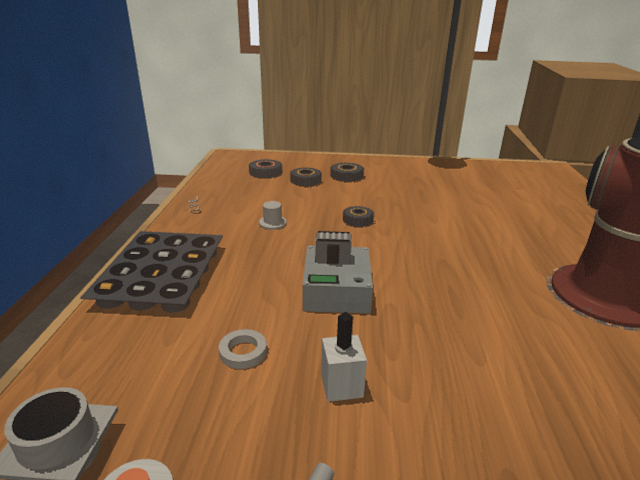

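The top view shows the counter at about (312,260), its button hole at (285,282), and the cassette at (326,250). The stand is at (170,270) with the stylus grip at (160,267). The side view agrees. Next I'll measure them from the depth data.

```bash
cat > h.py <<'E'
import numpy as np,cv2
def world(s):
    K=s["intrinsics"];z=s["range_z"];v,u=np.mgrid[:z.shape[0],:z.shape[1]]
    P=np.stack([(u-K[0,2])/K[0,0]*z,(v-K[1,2])/K[1,1]*z,z],-1)
    T=s["cam_to_world"];return P@T[:3,:3].T+T[:3,3]
def ray(s,uv,h):
    K=s["intrinsics"];T=s["cam_to_world"];uv=np.atleast_2d(uv).astype(float)
    d=np.c_[(uv[:,0]-K[0,2])/K[0,0],(uv[:,1]-K[1,2])/K[1,1],np.ones(len(uv))]@T[:3,:3].T
    return T[:3,3]+d*((h-T[2,3])/d[:,2])[:,None]
def rect(s,mask,h):
    "minAreaRect in world xy (mm) of mask's largest contour cast on plane z=h"
    c=max(cv2.findContours(mask.astype(np.uint8),0,1)[0],key=cv2.contourArea)[:,0]
    p=ray(s,c,h)[:,:2]*1000
    return cv2.minAreaRect(p.astype(np.float32)),len(c)
E
python3 - <<'E'
import pickle;from h import *
d=pickle.load(open("s0.pkl","rb"))
s=d["top"];W=world(s);z=W[...,2]
v,u=np.mgrid[:480,:640]
def box(a,b,c,e):return (u>=a)&(u<b)&(v>=c)&(v<e)
A=box(255,370,205,315);B=box(135,205,240,305)
for n,b,h in(("station",A,.06),("stand",B,.075),("cass",A,.11),("stylus",B,.136)):
    m=b&(abs(z-h)<.008);r,k=rect(s,m,h)
    print(n,r,"n",m.sum(),"zmed",np.median(z[m]))
hsv=cv2.cvtColor(s["image"],cv2.COLOR_RGB2HSV)
m=A&(hsv[...,2]<70)
for c in cv2.findContours(m.astype(np.uint8),0,1)[0]:
    a=cv2.contourArea(c)
    if a>15:
        M=cv2.moments(c);p=[M['m10']/a,M['m01']/a];print("dark",a,p,ray(s,p,.06)[0],ray(s,p,.054)[0],z[int(p[1]),int(p[0])])
g=A&(hsv[...,1]>90)&(abs(hsv[...,0].astype(int)-60)<20);r,k=rect(s,g,.06);print("disp",r)
# side: stylus grip
s=d["side"];W=world(s);z2=W[...,2]
h2=cv2.cvtColor(s["image"],cv2.COLOR_RGB2HSV)
m=box(325,365,305,350)&(h2[...,2]<60);q=W[m&(s["range_z"]>0)];print("side grip",m.sum(),np.percentile(q,[5,50,95],axis=0).round(4).tolist())
big=cv2.resize(d["top"]["image"][220:310,130:370],None,fx=3.3,fy=3.3,interpolation=2);cv2.imwrite("pics/crop.png",big[:,:,::-1])
E
```

```text
station ((558.1843872070312, 38.034149169921875), (130.21591186523438, 150.00697326660156), 2.049107789993286) n 4782 zmed 0.060747079075252675
stand ((539.5511474609375, 297.0086364746094), (56.90376281738281, 58.27342224121094), 13.14232063293457) n 808 zmed 0.07562167355411398
cass ((568.80908203125, 12.876897811889648), (50.1202278137207, 71.12688446044922), 89.66110229492188) n 936 zmed 0.11136144035181772
stylus ((539.2528076171875, 296.16943359375), (17.027820587158203, 16.30132293701172), 45.923892974853516) n 105 zmed 0.13631386014117852
dark 38.5 [285.1948051948052, 281.60606060606057] [0.51560849 0.08673203 0.06      ] [0.51583026 0.08726133 0.054     ] 0.05324905787489276
dark 50.5 [336.71617161716165, 251.6171617161716] [ 0.569594   -0.00711161  0.06      ] [ 0.57016508 -0.00718951  0.054     ] 0.10140086478116395
dark 61.0 [313.2841530054645, 252.2295081967213] [0.56874672 0.03564806 0.06      ] [0.56931231 0.03584683 0.054     ] 0.10283837726912048
disp ((583.27685546875, 93.5947265625), (46.593624114990234, 18.686025619506836), 3.7268424034118652)
side grip 476 [[0.5283, 0.2968, 0.0841], [0.5371, 0.3038, 0.1125], [0.5461, 0.3087, 0.1342]]
```

View pics/crop.png

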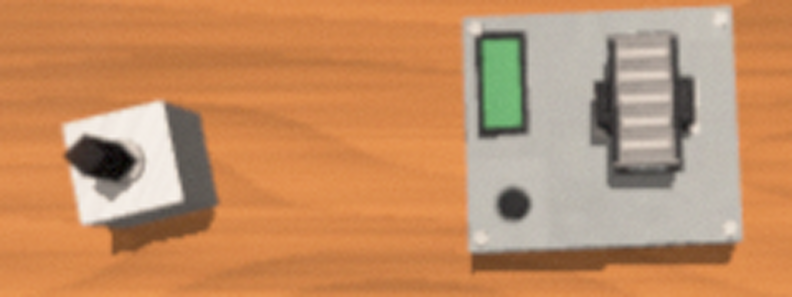

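The crop shows the stylus grip leaning left by parallax at (100,158), the button at (513,204), and the pads left and right of the cassette at about (600,105) and (687,105). The stylus yaw is unclear, so I'll move above it and use the wrist camera.

```bash
python3 -m jog '1 0.14 -0.135 0.02 0;1 0.14 -0.135 0.02 0;1 0.14 -0.135 0.02 0;1 0.14 -0.135 0.02 0;1 0.14 -0.135 0.02 0;1 0.14 -0.135 0.02 0;1 0.14 -0.135 0.02 0;1 0.14 -0.135 0.02 0;1 0.14 -0.135 0.02 0;1 0.14 -0.135 0.02 0' 30
python3 -m jog '1 0 0 0 0;1 0 0 0 0;1 0 0 0 0;1 0 0 0 0;1 0 0 0 0;1 0 0 0 0;1 0 0 0 0;1 0 0 0 0;1 0 0 0 0;1 0 0 0 0'
python3 - <<'E'
from plant import ctrl
import cv2,pickle
s=ctrl.snapshot("wrist");pickle.dump(s,open("w1.pkl","wb"));cv2.imwrite("pics/w1.png",s["image"][:,:,::-1]);print(s["cam_to_world"].round(3).tolist(),ctrl.get_obs()["ee_rot"])
E
```

```text
time: 0.93
tcp_pos: [0.5333, 0.3, 0.2709]
ee_rot: [0.206, 0.978, -0.0, -0.0]
force: [0.4, 1.5, -0.5]
grip_width: 1.001
gripper_force: 0.0
time: 1.77
tcp_pos: [0.5323, 0.3019, 0.2713]
ee_rot: [0.206, 0.978, 0.0, 0.0]
force: [-0.4, 0.2, -0.0]
grip_width: 1.004
gripper_force: 0.0
[[0.404, 0.876, 0.265, 0.465], [0.915, -0.386, -0.118, 0.332], [-0.001, 0.29, -0.957, 0.413], [0.0, 0.0, 0.0, 1.0]] [ 2.06311563e-01  9.78486351e-01  5.98562726e-06 -3.30652539e-08]
```

View pics/w1.png

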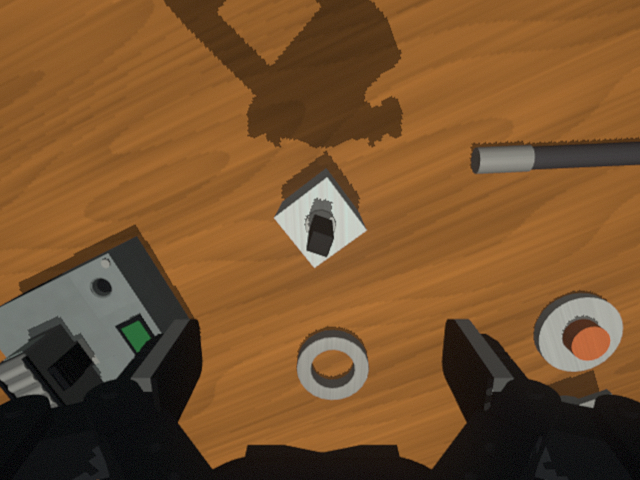

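The wrist view shows the stand at (320,222), the stylus grip at (320,235) almost square to the image, and the button at (101,287). I'll fit the grip's top face and refine the positions.

```bash
python3 - <<'E'
import pickle;from h import *
s=pickle.load(open("w1.pkl","rb"));W=world(s);z=W[...,2];v,u=np.mgrid[:480,:640]
B=(u>265)&(u<375)&(v>165)&(v<275)
for n,h,t in(("stylus",.136,.004),("stand",.075,.006)):
    m=B&(abs(z-h)<t);r,k=rect(s,m,h);print(n,r,m.sum(),np.median(z[m]))
m=B&(abs(z-.136)<.004);print("top centroid depth",W[m].mean(0))
hsv=cv2.cvtColor(s["image"],cv2.COLOR_RGB2HSV)
m=(abs(u-101)<16)&(abs(v-287)<14)&(hsv[...,2]<60);p=[u[m].mean(),v[m].mean()];print("button",m.sum(),ray(s,p,.057))
m=(u<200)&(v>220)&(v<420)&(abs(z-.06)<.005)
big=cv2.resize(s["image"][170:275,265:375],None,fx=5,fy=5,interpolation=2);cv2.imwrite("pics/w1c.png",big[:,:,::-1])
E
```

```text
stylus ((538.2385864257812, 297.90765380859375), (16.093557357788086, 16.54365348815918), 46.89651870727539) 514 0.13543636892570834
stand ((538.666748046875, 297.5495300292969), (56.5665283203125, 56.3372802734375), 13.28123950958252) 3409 0.0745629851664183
top centroid depth [0.53849305 0.2977819  0.13538606]
button 240 [[0.51564291 0.08560138 0.057     ]]
```

View pics/w1c.png

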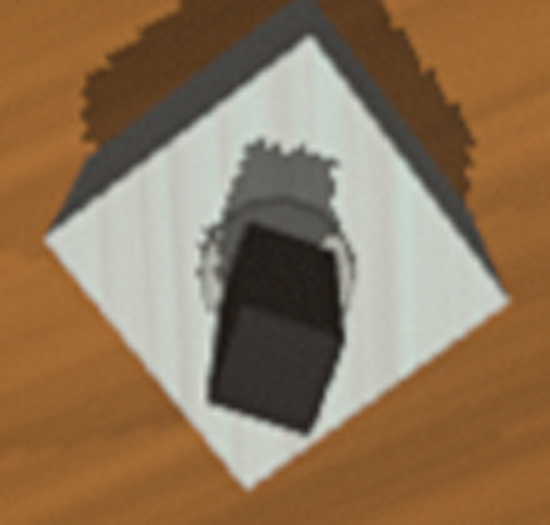

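The grip's faces lie at about 47° and the tool is at 66°, so I turn −19.3°. The stylus centre is (538.4, 297.7).

```bash
python3 -m jog '1 0.031 -0.02 0 -0.0715;1 0 0 0 -0.0715;1 0 0 -0.05 -0.0715;1 0 0 -0.12 0;1 0 0 -0.12 0;1 0 0 0 0;1 0 0 0 0;1 0 0 0 0;1 0 0 0 0;1 0 0 0 0'

```

```text
time: 2.65
tcp_pos: [0.5396, 0.2981, 0.2156]
ee_rot: [0.368, 0.93, 0.001, 0.001]
force: [-0.4, -0.1, 0.3]
grip_width: 1.002
gripper_force: 0.0
```

```bash
python3 -m jog '1 -0.004 -0.002 -0.1 0;1 0 0 -0.12 0;1 0 0 -0.12 0;1 0 0 -0.12 0;1 0 0 -0.1 0;1 0 0 -0.05 0;1 0 0 0 0;1 0 0 0 0;0 0 0 0 0;0 0 0 0 0' 60
python3 -m jog '0 0 0 0 0;0 0 0 0 0;0 0 0 0 0;0 0 0 0 0;0 0 0 0 0;0 0 0 0 0;0 0 0 0 0;0 0 0 0 0;0 0 0 0 0;0 0 0 0 0'

```

```text
time: 3.48
tcp_pos: [0.5393, 0.2979, 0.0937]
ee_rot: [0.368, 0.93, 0.001, 0.001]
force: [0.1, 0.0, -0.5]
grip_width: 0.75
gripper_force: 0.0
time: 4.32
tcp_pos: [0.5382, 0.2975, 0.0918]
ee_rot: [0.368, 0.93, 0.0, 0.0]
force: [-0.5, -0.0, 3.0]
grip_width: 0.178
gripper_force: 58.8
```

The stylus is gripped at 15 mm opening. Next I lift it and carry it over the button.

```bash
python3 -m jog '0 0 0 0.06 0;0 0 0 0.12 0;0 0 0 0.12 0;0 0 0 0.1 0;0 0 0 0 0;0 -0.014 -0.13 0 0;0 -0.014 -0.13 0 0;0 -0.014 -0.13 0 0;0 -0.014 -0.13 0 0;0 -0.014 -0.13 0 0'
python3 -m jog '0 -0.014 -0.13 0 0;0 -0.014 -0.13 0 0;0 -0.014 -0.13 0 0;0 -0.012 -0.145 0 0;0 0 0 0 0;0 0 0 0 0;0 0 0 0 0;0 0 0 0 0;0 0 0 0 0;0 0 0 0 0'
python3 - <<'E'
from plant import ctrl
import cv2,pickle
d={n:ctrl.snapshot(n) for n in("side","wrist")};pickle.dump(d,open("w2.pkl","wb"))
a=cv2.resize(d["side"]["image"][160:320,280:400],None,fx=3,fy=3,interpolation=2)
b=d["wrist"]["image"][:, 130:510]
import numpy as np
cv2.imwrite("pics/w2.png",np.hstack([a,b])[:,:,::-1])
E
```

```text
time: 5.15
tcp_pos: [0.5226, 0.1661, 0.1698]
ee_rot: [0.367, 0.93, -0.001, -0.001]
force: [0.7, 0.3, -1.1]
grip_width: 0.182
gripper_force: 59.9
time: 5.98
tcp_pos: [0.513, 0.0612, 0.1711]
ee_rot: [0.367, 0.93, -0.0, -0.0]
force: [0.6, 0.2, -1.4]
grip_width: 0.179
gripper_force: 60.0
```

View pics/w2.png

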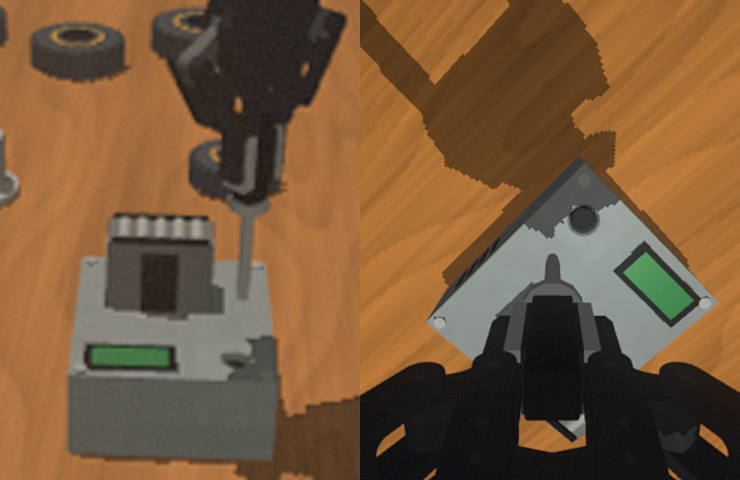

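The stylus is held upright. The tip is at side pixel (361,259) and wrist pixel (323,257), and the button is at wrist pixel (353,219). I overshot y by one row, so I'll work out the correction from tip and button.

```bash
python3 - <<'E'
import pickle;from h import *
from plant import ctrl
d=pickle.load(open("w2.pkl","rb"));w=d["wrist"];s=d["side"]
print(ctrl.get_obs()["tcp_pos"])
v,u=np.mgrid[:480,:640]
hsv=cv2.cvtColor(w["image"],cv2.COLOR_RGB2HSV)
m=(abs(u-353)<18)&(abs(v-219)<16)&(hsv[...,2]<55);p=[u[m].mean(),v[m].mean()];print("button",m.sum(),p,ray(w,p,.056))
print("tip wrist",ray(w,[323,256],.089),"tip side",ray(s,[[361,259],[361.3,260]],.089))
W=world(w);z=W[...,2]
m=(u>150)&(u<600)&(v<360)&(abs(z-.06)<.004);print("top",rect(w,m,.06))
W=world(w);m=(abs(u-323)<6)&(v>250)&(v<285);m&=(W[...,2]>.08)&(W[...,2]<.125)
q=W[m];print(m.sum(),q[np.argsort(q[:,2])][::12].round(4).tolist())
g=(hsv[...,1]>90)&(abs(hsv[...,0].astype(int)-60)<15);print("disp",rect(w,g,.06))
E
```

```text
[0.5130432  0.06095528 0.1712408 ]
button 332 [np.float64(352.2710843373494), np.float64(216.70481927710844)] [[0.51445649 0.08696711 0.056     ]]
tip wrist [[0.51308381 0.06262555 0.089     ]] tip side [[0.51038399 0.06427636 0.089     ]
 [0.50983835 0.06790992 0.089     ]]
top (((557.034423828125, 37.657344818115234), (130.29705810546875, 149.84413146972656), 2.093794584274292), 734)
216 [[0.5109, 0.0623, 0.0897], [0.5105, 0.0627, 0.0931], [0.5105, 0.0635, 0.0967], [0.5107, 0.0641, 0.0993], [0.51, 0.0625, 0.101], [0.5099, 0.0619, 0.1032], [0.5118, 0.0645, 0.1046], [0.5116, 0.0647, 0.1069], [0.5141, 0.0652, 0.1089], [0.5108, 0.0639, 0.1103], [0.5126, 0.0651, 0.1121], [0.5122, 0.0648, 0.1139], [0.51, 0.0626, 0.1157], [0.5096, 0.0623, 0.1174], [0.5131, 0.0653, 0.1188], [0.5106, 0.0635, 0.1207], [0.5132, 0.0651, 0.1225], [0.5109, 0.0639, 0.1236]]
disp (((582.8604125976562, 92.78602600097656), (48.765193939208984, 20.359020233154297), 2.313626766204834), 149)
```

```bash
python3 -m jog '0 0.01 0.125 0 0;0 0 0 0 0;0 0 0 0 0;0 0 0 0 0;0 0 0 -0.08 0;0 0 0 -0.06 0;0 0 0 0 0;0 0 0 0 0;0 0 0 0 0;0 0 0 0 0'
python3 -m jog '0 0 0 -0.02 0;0 0 0 -0.02 0;0 0 0 -0.015 0;0 0 0 -0.005 0;0 0 0 0 0;0 0 0 0 0;0 0 0 0 0;0 0 0 0 0;0 0 0 0 0;0 0 0 0 0'
```

```text
time: 6.92
tcp_pos: [0.5155, 0.0852, 0.1441]
ee_rot: [0.368, 0.93, 0.0, 0.001]
force: [0.7, 0.4, 0.3]
grip_width: 0.178
gripper_force: 60.0
time: 7.75
tcp_pos: [0.5155, 0.0853, 0.1317]
ee_rot: [0.368, 0.93, 0.0, 0.001]
force: [0.9, 0.9, 2.6]
grip_width: 0.181
gripper_force: 60.4
```

```bash
python3 -m jog '0 0 0 -0.005 0;0 0 0 0 0;0 0 0 -0.005 0;0 0 0 0 0;0 0 0 -0.005 0;0 0 0 0 0;0 0 0 0 0;0 0 0 0 0;0 0 0 0 0;0 0 0 0 0'
```

```text
time: 8.58
tcp_pos: [0.5158, 0.0853, 0.1305]
ee_rot: [0.368, 0.93, 0.0, 0.001]
force: [-1.6, 0.4, 11.6]
grip_width: 0.177
gripper_force: 61.8
```

The button bottomed out at about 12 N, so it is fully pressed. Next I return the stylus to the stand.

```bash
python3 -m jog '0 0 0 0.04 0;0 0 0 0.1 0;0 0 0 0.09 0;0 0 0 0 0;0 0.014 0.13 0 0;0 0.014 0.13 0 0;0 0.014 0.13 0 0;0 0.014 0.13 0 0;0 0.014 0.13 0 0;0 0.014 0.13 0 0'
python3 -m jog '0 0.014 0.13 0 0;0 0.015 0.1 0 0;0 0 0.05 0 0;0 0 0 0 0;0 0 0 0 0;0 0 0 0 0;0 0 0 0 0;0 0 0 0 0;0 0 0 0 0;0 0 0 0 0'
```

```text
time: 9.42
tcp_pos: [0.5304, 0.2422, 0.1718]
ee_rot: [0.368, 0.93, -0.001, -0.002]
force: [-0.8, 0.2, -0.8]
grip_width: 0.176
gripper_force: 60.0
time: 10.25
tcp_pos: [0.5378, 0.2968, 0.1745]
ee_rot: [0.368, 0.93, 0.0, 0.0]
force: [0.4, -0.3, -0.7]
grip_width: 0.174
gripper_force: 60.0
```

```bash
python3 - <<'E'
from plant import ctrl
import cv2,pickle
from h import *
print(ctrl.get_obs()["tcp_pos"])
d={n:ctrl.snapshot(n) for n in("side","wrist")};pickle.dump(d,open("w3.pkl","wb"))
w=d["wrist"];W=world(w);z=W[...,2];v,u=np.mgrid[:480,:640]
m=(u>250)&(u<400)&(v<300)&(abs(z-.075)<.005);print("stand",rect(w,m,.075),m.sum())
a=cv2.resize(d["side"]["image"][280:420,290:400],None,fx=3.4,fy=3.4,interpolation=2)
b=cv2.resize(w["image"][180:320,250:370],None,fx=3.4,fy=3.4,interpolation=2)
cv2.imwrite("pics/w3.png",np.hstack([a,b])[:,:,::-1])
E
```

```text
[0.53777353 0.29679367 0.17449869]
stand (((538.539306640625, 297.9715270996094), (56.12430191040039, 56.58354187011719), 13.341353416442871), 365) 6825
```

View pics/w3.png

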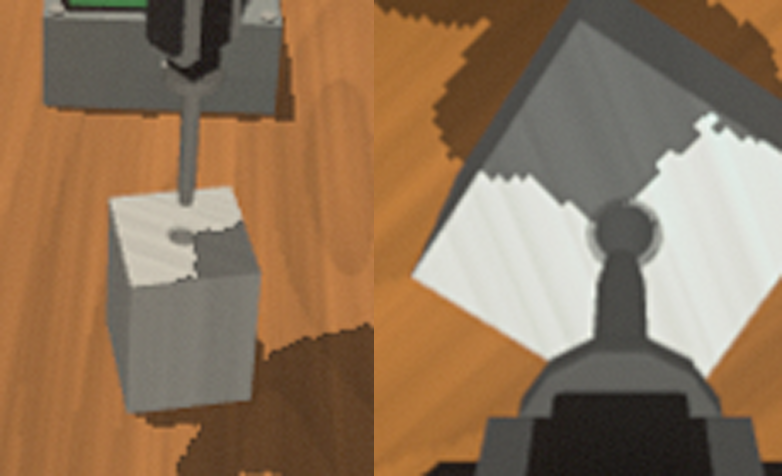

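The tip hangs just above the hole in both views. I'll compute the residual offsets.

```bash
python3 - <<'E'
import pickle;from h import *
d=pickle.load(open("w3.pkl","rb"));w=d["wrist"];s=d["side"]
print("wrist hole",ray(w,[322.9,248.2],.075),"tip",ray(w,[[323,253],[323,255]],.0927))
print("side hole",ray(s,[344.1,349.7],.075),"tip",ray(s,[[344.7,339],[344.7,339.7]],.0927))
v,u=np.mgrid[:480,:640];W=world(w)
for lo,hi in((.094,.105),(.105,.12),(.12,.15)):
    m=(abs(u-323)<9)&(v>245)&(v<300)&(W[...,2]>lo)&(W[...,2]<hi);print(m.sum(),W[m].mean(0),W[m].std(0))
E
```

```text
wrist hole [[0.53828243 0.29805234 0.075     ]] tip [[0.53644582 0.29978733 0.0927    ]
 [0.53731895 0.29896984 0.0927    ]]
side hole [[0.53575514 0.30263909 0.075     ]] tip [[0.53571132 0.29957497 0.0927    ]
 [0.53567346 0.30109948 0.0927    ]]
56 [0.53626658 0.29915359 0.10009353] [0.001448   0.00148497 0.00333122]
135 [0.53608923 0.29919088 0.11257468] [0.0016516  0.00171232 0.00440349]
135 [0.53600144 0.29946852 0.12676472] [0.00149947 0.00148558 0.00399042]
```

Measured correction is about (+0.4, +0.8) mm. I'll descend in two steps and watch the force.

```bash
python3 -m jog '0 0.002 0.004 0 0;0 0 0 -0.06 0;0 0 0 -0.06 0;0 0 0 -0.05 0;0 0 0 0 0;0 0 0 0 0;0 0 0 0 0;0 0 0 0 0;0 0 0 0 0;0 0 0 0 0'
```

```text
time: 11.18
tcp_pos: [0.5383, 0.2983, 0.141]
ee_rot: [0.368, 0.93, 0.0, 0.0]
force: [0.9, 0.5, -0.2]
grip_width: 0.177
gripper_force: 59.9
```

```bash
python3 -m jog '0 0 -0.003 -0.05 0;0 0 0 -0.06 0;0 0 0 -0.06 0;0 0 0 -0.04 0;0 0 0 -0.02 0;0 0 0 0 0;0 0 0 0 0;0 0 0 0 0;0 0 0 0 0;0 0 0 0 0'
```

```text
time: 12.02
tcp_pos: [0.5382, 0.2976, 0.0945]
ee_rot: [0.368, 0.93, 0.0, 0.0]
force: [-0.2, -0.4, -0.8]
grip_width: 0.177
gripper_force: 59.9
```

```bash
python3 -m jog '0 0 0 -0.006 0;0 0 0 -0.005 0;0 0 0 0 0;0 0 0 0 0;0.3 0 0 0 0;0.6 0 0 0 0;1 0 0 0 0;1 0 0 0 0;1 0 0 0 0;1 0 0 0 0'
python3 -m jog '1 0 0 0 0;1 0 0 0 0;1 0 0 0 0;1 0 0 0 0;1 0 0 0.06 0;1 0 0 0.12 0;1 0 0 0.12 0;1 0 0 0.12 0;1 0 0 0.12 0;1 0 0 0.12 0'
python3 - <<'E'
from plant import ctrl
import cv2,pickle
from h import *
w=ctrl.snapshot("wrist");s=ctrl.snapshot("side");pickle.dump((w,s),open("w4.pkl","wb"))
W=world(w);z=W[...,2];v,u=np.mgrid[:480,:640]
B=(abs(u-320)<90)&(v<380)
for h,t in((.136,.006),(.075,.006)):
    m=B&(abs(z-h)<t);print(rect(w,m,h),m.sum(),np.median(z[m]))
W=world(s);z=W[...,2];m=(abs(u-344)<40)&(v>290)&(v<360)&(z>.1);print(z[m].max() if m.any() else None)
cv2.imwrite("pics/w4.png",np.hstack([cv2.resize(s["image"][280:420,280:400],None,fx=3,fy=3),cv2.resize(w["image"][:420],None,fx=.65,fy=1)[:, :]])[:,:,::-1]) if 0 else cv2.imwrite("pics/w4.png",w["image"][:,:,::-1])
E
```

```text
time: 12.85
tcp_pos: [0.5381, 0.2975, 0.0922]
ee_rot: [0.368, 0.93, 0.0, 0.0]
force: [0.7, -0.4, -0.4]
grip_width: 0.979
gripper_force: 0.0
time: 13.68
tcp_pos: [0.538, 0.2975, 0.2265]
ee_rot: [0.368, 0.93, 0.0, 0.0]
force: [0.1, 0.7, -0.6]
grip_width: 0.998
gripper_force: 0.0
(((537.3903198242188, 298.2769775390625), (15.50912094116211, 16.716012954711914), 46.856204986572266), 102) 736 0.135368804635647
(((538.621337890625, 297.8133544921875), (56.22271728515625, 56.58003616333008), 13.268668174743652), 386) 4489 0.07454979628934705
0.5402541097306333
```

View pics/w4.png

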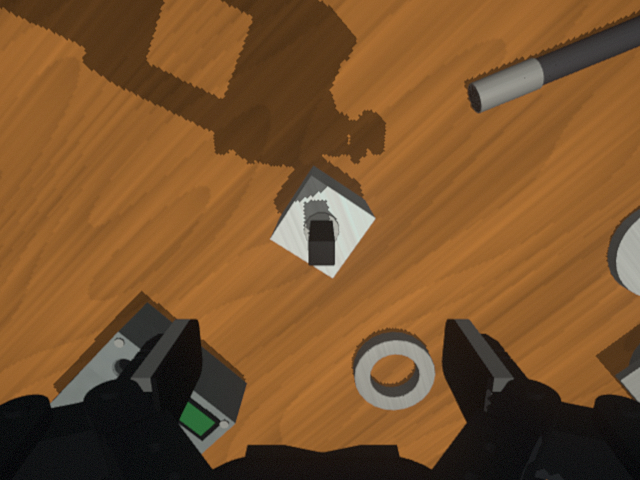

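The stylus is seated: its top is at 135 mm and it is centred within about 1 mm. Next I go to the cassette, turning the tool 45° so it closes along the counter's y.

```bash
python3 -m jog '1 0.015 -0.14 0 0.072;1 0.015 -0.14 0 0.072;1 0.015 -0.14 0 0.072;1 0.015 -0.14 0 0.072;1 0.015 -0.14 0 0.072;1 0.015 -0.14 0 0.072;1 0.015 -0.14 0 0.07;1 0.015 -0.14 0 0;1 0.015 -0.14 0 0;1 0.018 -0.16 0 0' 50
python3 -m jog '1 0 0 0 0;1 0 0 0 0;1 0 0 0 0;1 0 0 0 0;1 0 0 0 0;1 0 0 0 0;1 0 0 0 0;1 0 0 0 0;1 0 0 0 0;1 0 0 0 0'
python3 - <<'E'
from plant import ctrl
import cv2,pickle
from h import *
o=ctrl.get_obs();print(o["tcp_pos"],o["q"])
a=o["ee_rot"];print("yaw",np.degrees(np.arctan2(2*a[1]**2-1,2*a[0]*a[1])))
w=ctrl.snapshot("wrist");pickle.dump(w,open("w5.pkl","wb"));cv2.imwrite("pics/w5.png",w["image"][:,:,::-1])
W=world(w);z=W[...,2]
m=(abs(z-.11)<.004);print("cass",rect(w,m,.11),m.sum());
m=(abs(z-.06)<.004);print("stn",rect(w,m,.06),m.sum())
E
```

```text
time: 14.62
tcp_pos: [0.5682, 0.0126, 0.2239]
ee_rot: [-0.018, 1.0, 0.0, -0.0]
force: [0.8, -0.5, -0.4]
grip_width: 1.003
gripper_force: 0.0
time: 15.45
tcp_pos: [0.5687, 0.0137, 0.2242]
ee_rot: [-0.018, 1.0, -0.0, 0.0]
force: [-0.1, -0.8, 0.3]
grip_width: 1.0
gripper_force: 0.0
[0.56865175 0.01371301 0.22415279] [-1.06691808e-01 -7.62382541e-02  1.75272835e+00 -3.42454368e-05
  1.46498069e+00 -1.71363683e+00]
yaw 92.0713748679465
cass (((567.7332153320312, 13.048186302185059), (68.99225616455078, 37.19590377807617), 2.074869155883789), 310) 5959
stn (((557.578857421875, 37.51985549926758), (129.32412719726562, 149.70449829101562), 2.0644094944000244), 991) 25988
```

View pics/w5.png

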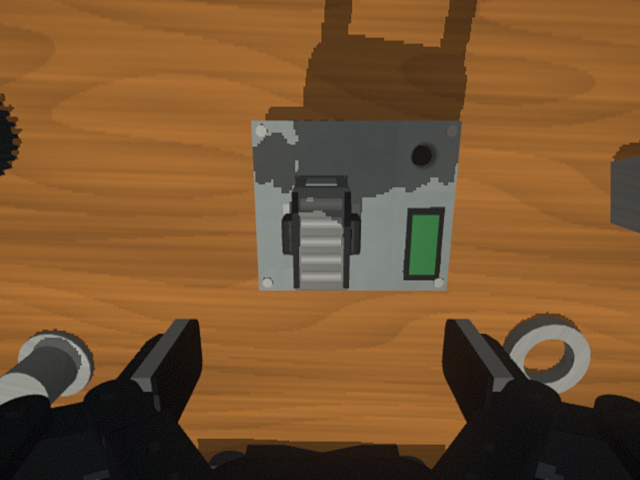

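Cassette is centred at about (568.3, 13.1), yaw 2.07°, with the pads at pixels (288,235) and (355,235), and the tool is aligned. Next I descend to TCP z of about 68 mm and pinch.

```bash
python3 -m jog '1 -0.001 -0.003 -0.12 0;1 0 0 -0.12 0;1 0 0 -0.12 0;1 0 0 -0.12 0;1 0 0 -0.12 0;1 0 0 -0.1 0;1 0 0 -0.08 0;1 0 0 0 0;1 0 0 0 0;1 0 0 0 0' 50
python3 -m jog '0.6 0 0 0 0;0.4 0 0 0 0;0 0 0 0 0;0 0 0 0 0;0 0 0 0 0;0 0 0 0 0;0 0 0 0 0;0 0 0 0 0;0 0 0 0 0;0 0 0 0 0' 50
python3 -m jog '0 0 0 0 0;0 0 0 0 0;0 0 0 0 0;0 0 0 0 0;0 0 0 0 0;0 0 0 0 0;0 0 0 0 0;0 0 0 0 0;0 0 0 0 0;0 0 0 0 0' 50
```

```text
time: 16.33
tcp_pos: [0.5693, 0.0128, 0.0694]
ee_rot: [-0.018, 1.0, -0.0, 0.001]
force: [0.1, -0.5, 1.6]
grip_width: 1.0
gripper_force: 0.0
time: 17.17
tcp_pos: [0.5705, 0.013, 0.0713]
ee_rot: [-0.018, 1.0, -0.0, 0.002]
force: [-1.3, 1.1, 8.8]
grip_width: 0.417
gripper_force: 51.4
time: 18.0
tcp_pos: [0.5704, 0.013, 0.0713]
ee_rot: [-0.018, 1.0, -0.0, 0.002]
force: [-2.1, 1.7, 8.6]
grip_width: 0.416
gripper_force: 51.4
```

The opening reads about 35 mm where 42 mm was expected, so I check this with a combined view.

```bash
python3 - <<'E'
from plant import ctrl
import cv2,pickle
from h import *
s=ctrl.snapshot("side");w=ctrl.snapshot("wrist");t=ctrl.snapshot("top");pickle.dump((s,w,t),open("w6.pkl","wb"))
a=cv2.resize(s["image"][180:320,280:400],(400,467),interpolation=2)
b=cv2.resize(w["image"][130:480,150:490],(400,412),interpolation=2);b=cv2.copyMakeBorder(b,0,55,0,0,0)
cv2.imwrite("pics/w6.png",np.hstack([a,b])[:,:,::-1])
print(ctrl.get_obs()["tcp_pos"])
W=world(w);z=W[...,2];v,u=np.mgrid[:480,:640]
m=(abs(z-.11)<.004)&(abs(u-320)<120)&(v<430);print(rect(w,m,.11),np.median(z[m]),m.sum())
E
```

```text
[0.57042585 0.0129998  0.07126101]
(((558.746337890625, 12.69453239440918), (53.023433685302734, 63.1920051574707), 2.1291580200195312), 777) 0.11057989942465533 22949
```

View pics/w6.png

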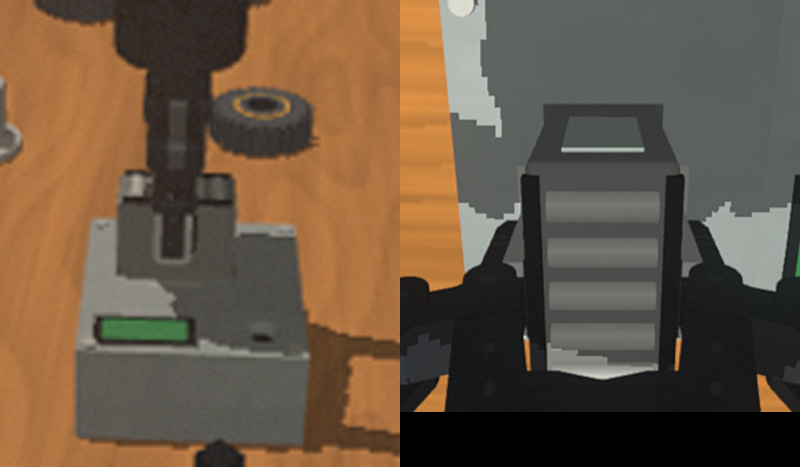

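Fingers sit on the catch pads at the right x and height. The upward force comes from the closing swing, so a small test lift will show whether the catches are free.

```bash
python3 -m jog '0 0 0 0.01 0;0 0 0 0.01 0;0 0 0 0.01 0;0 0 0 0.01 0;0 0 0 0 0;0 0 0 0 0;0 0 0 0 0;0 0 0 0 0;0 0 0 0 0;0 0 0 0 0' 50
```

```text
time: 18.98
tcp_pos: [0.5683, 0.0129, 0.076]
ee_rot: [-0.018, 1.0, 0.0, -0.0]
force: [-1.0, 0.6, -1.6]
grip_width: 0.413
gripper_force: 50.3
```

```bash
python3 -m jog '0 0 0 0.01 0;0 0 0 0.02 0;0 0 0 0.02 0;0 0 0 0.02 0;0 0 0 0.02 0;0 0 0 0.01 0;0 0 0 0 0;0 0 0 0 0;0 0 0 0 0;0 0 0 0 0' 50
python3 - <<'E'
from plant import ctrl
from h import *
s=ctrl.snapshot("top");W=world(s);z=W[...,2];v,u=np.mgrid[:480,:640]
w=ctrl.snapshot("wrist");W=world(w);zz=W[...,2];v,u=np.mgrid[:480,:640]
m=(abs(u-320)<40)&(v>300)&(v<420)&(zz>.1)&(zz<.16);print(np.percentile(zz[m],[10,50,90]),m.sum())
E
```

```text
time: 19.82
tcp_pos: [0.5682, 0.0129, 0.0957]
ee_rot: [-0.018, 1.0, 0.0, -0.0]
force: [0.8, 0.4, -1.8]
grip_width: 0.422
gripper_force: 50.3
[0.13357919 0.13520178 0.13653618] 9366
```

The cassette top is now at 135 mm, so it is free and rising with the hand. I lift on.

```bash
python3 -m jog '0 0 0 0.03 0;0 0 0 0.05 0;0 0 0 0.06 0;0 0 0 0.06 0;0 0 0 0.06 0;0 0 0 0.05 0;0 0 0 0.03 0;0 0 0 0.01 0;0 0 0 0 0;0 0 0 0 0' 50
python3 -m jog '0 0 0 0 0;0 0 0 0 0;0 0 0 0 0;0 0 0 0 0;0 0 0 0 0;0 0 0 0 0;0 0 0 0 0;0 0 0 0 0;0 0 0 0 0;0 0 0 0 0' 50
python3 - <<'E'
from plant import ctrl
from h import *
v,u=np.mgrid[:480,:640]
w=ctrl.snapshot("wrist");W=world(w);zz=W[...,2]
m=(abs(u-320)<40)&(v>300)&(v<420)&(zz>.15)&(zz<.25);print("cassette top",np.percentile(zz[m],[10,50,90]),m.sum())
print("tilt fit",np.linalg.lstsq(np.c_[W[m][:,:2],np.ones(m.sum())],zz[m],rcond=None)[0])
s=ctrl.snapshot("top");W=world(s);z=W[...,2];B=(u>=135)&(u<205)&(v>=240)&(v<305)
for h in(.075,.136):
    m=B&(abs(z-h)<.008);print(rect(s,m,h),m.sum(),np.median(z[m]))
sd=ctrl.snapshot("side");W=world(sd);z=W[...,2];m=(abs(u-340)<60)&(v<300)&(z>.05)&(abs(W[...,0]-.568)<.034)&(W[...,1]>.024)&(W[...,1]<.035)
print("side +y face z range",np.percentile(z[m],[1,99]),m.sum())
E
```

```text
time: 20.75
tcp_pos: [0.5681, 0.0129, 0.1656]
ee_rot: [-0.018, 1.0, 0.0, -0.0]
force: [-0.2, -0.7, -2.6]
grip_width: 0.417
gripper_force: 50.4
time: 21.58
tcp_pos: [0.5685, 0.0129, 0.1661]
ee_rot: [-0.018, 1.0, -0.0, 0.0]
force: [0.4, -0.1, -2.4]
grip_width: 0.412
gripper_force: 50.4
cassette top [0.20393192 0.20557994 0.20689918] 9371
tilt fit [-0.01343199 -0.00152876  0.21300602]
(((539.447021484375, 296.7864685058594), (57.20758819580078, 58.65873336791992), 13.142319679260254), 163) 804 0.07559443963581192
(((538.8297729492188, 295.7325744628906), (18.24417495727539, 16.30132293701172), 45.923892974853516), 32) 109 0.13579482485626226
side +y face z range [0.11860895 0.39602214] 1574
```

The cassette hangs upright with its underside at about 120 mm, 60 mm above the housing, and the stylus is seated. I'm handing in.

```bash
python3 -c "
from plant import ctrl
print(ctrl.hand_in())"
```

```text
the job is handed in; nothing more can be done
None
```

I pressed the zero button fully down, stood the stylus back in its stand, and handed in holding the cassette by its pinched catches, upright and still, about 60 mm above the housing; the hand-in call returned no verdict.

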